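# Clear the file off the tool case, seat the bushings and shut the lid

## Task

Put the finished bushings away in the tool case: first take the hand file off the case's lid and lay it flat inside the file tray, and only then swing the lid right back. Stand every bushing from the bench flange down in a seat of its own and press each one down until its stiff seat plate reaches its stop; then swing the lid shut and press it down until it is fully home on the rim. Leave the oil bottle, the pen cup and the oilstone where they are.

Things in the scene. Friction and masses are not known exactly. Their poses are not given: they have to be found in the camera images.
- case: grey tool case fixed to the bench, 120 (x) x 268 (y) x 60 mm high without lid; origin at the centre of its underside, z up; hinge along its +x rim, away from the robot. Inside, four 60 x 60 mm pockets in a row along y, 64 mm apart, each with a sliding seat plate; the black ledges and dividers around them are 30 mm high, the outer walls (6 mm thick) 60 mm.
- seat0_top (a point): centre of the upper face of seat plate 0 (56 x 56 mm aluminium, under the lid; seat 0 is at the case's +y end, seat 3 at its -y end). Starts raised, 26 mm above the case's origin; it is stiff (about 8 N), has no spring, slides straight down 12 mm to a hard stop at 14 mm and stays where it is left.
- seat1_top (a point): centre of the upper face of seat plate 1 (56 x 56 mm aluminium, under the lid; seat 0 is at the case's +y end, seat 3 at its -y end). Starts raised, 26 mm above the case's origin; it is stiff (about 8 N), has no spring, slides straight down 12 mm to a hard stop at 14 mm and stays where it is left.
- seat2_top (a point): centre of the upper face of seat plate 2 (56 x 56 mm aluminium, under the lid; seat 0 is at the case's +y end, seat 3 at its -y end). Starts raised, 26 mm above the case's origin; it is stiff (about 8 N), has no spring, slides straight down 12 mm to a hard stop at 14 mm and stays where it is left.
- seat3_top (a point): centre of the upper face of seat plate 3 (56 x 56 mm aluminium, under the lid; seat 0 is at the case's +y end, seat 3 at its -y end). Starts raised, 26 mm above the case's origin; it is stiff (about 8 N), has no spring, slides straight down 12 mm to a hard stop at 14 mm and stays where it is left.
- lid (a joint): angle of the case's aluminium lid: 0 closed flat on the rim, 1.85 rad fully back, a little past vertical. Friction hinge (about 0.35 N m): it stays at any angle. The panel is 122 x 268 x 5 mm; closed, its underside is 60 mm and its top 65 mm above the case's origin.
- lid_hinge (a point): middle of the hinge axis, on the far (+x) rim of the case at 60 mm height; the axis runs along the case's y.
- lid_handle (a point): centre of the black T-bar handle on the lid, a 14 mm thick round bar 40 mm long parallel to the hinge (case y), 105 mm from the hinge towards the robot; closed, its centre is 93 mm above the case's origin (28 mm above the lid's top). It can be pinched across its two ends (40 mm) from above and turns between the fingers as the lid swings.
- file: hand file lying on the closed lid about along the case's y, between handle and hinge: dark steel blade 150 x 20 x 9 mm, wooden grip 85 x 22 x 16 mm, 235 mm long in all, 0.18 kg. Its x runs along it: blade from x = -30 to +120 mm, wooden grip from -115 to -30 mm; centre of mass near x = +20 mm. Origin on the underside, z up.
- file_tray: fixed grey plastic tray, open on top, 280 (x) x 100 (y) x 22 mm high, walls and floor 4 mm; origin at the centre of its underside; yaw varies.
- bushing0: round steel guide bushing standing on the bench: flange 38 mm across and 8 mm high at the bottom, barrel 30 mm across above it, 40 mm high in all, 0.22 kg, dark bore on top. Origin at the centre of its underside, z up. There are two to four of these; it may be absent (None).
- bushing1: round steel guide bushing standing on the bench: flange 38 mm across and 8 mm high at the bottom, barrel 30 mm across above it, 40 mm high in all, 0.22 kg, dark bore on top. Origin at the centre of its underside, z up. There are two to four of these; it may be absent (None).
- bushing2: round steel guide bushing standing on the bench: flange 38 mm across and 8 mm high at the bottom, barrel 30 mm across above it, 40 mm high in all, 0.22 kg, dark bore on top. Origin at the centre of its underside, z up. There are two to four of these; it may be absent (None).
- bushing3: round steel guide bushing standing on the bench: flange 38 mm across and 8 mm high at the bottom, barrel 30 mm across above it, 40 mm high in all, 0.22 kg, dark bore on top. Origin at the centre of its underside, z up. There are two to four of these; it may be absent (None).
- oil_bottle: bystander: white bottle 56 mm across, 150 mm high, beyond the work; origin at the centre of its underside; do not disturb.
- pen_cup: bystander: dark steel cup 72 mm across, 90 mm high, beyond the work; origin at the centre of its underside; do not disturb.
- oil_stone: bystander: grey oilstone 50 x 150 x 25 mm, between robot and case; origin at the centre of its underside; do not disturb.
Not all that is in view belongs to the job. Leave any green look-alike of the bushing3 alone. Of the things that look like the file, the larger one is meant.

How it is judged:
On the way, in this order (a step that is already met when the one before it is completed fails the run):
1. the file lies in the file tray (z of file in the frame of file_tray below 0.02 m and x of file in the frame of file_tray between -0.12 and 0.12 m and y of file in the frame of file_tray between -0.046 and 0.046 m and angle between file's own z axis and vertical below 0.12 rad and contact force between the fingers and file below 0.3 N), for 0.2 s.
2. the lid is swung right back (past 1.4 rad) (value of joint lid above 1.4 rad), for 0.2 s.
3. with the lid still open, every bushing stands in a seat of its own, pressed down to the stop ((horizontal distance between bushing0 and seat0_top below 0.02 m or horizontal distance between bushing0 and seat1_top below 0.02 m or horizontal distance between bushing0 and seat2_top below 0.02 m or horizontal distance between bushing0 and seat3_top below 0.02 m) and z of bushing0 in the frame of case between 0.01 and 0.017 m and angle between each of bushing0, bushing1, bushing2, bushing3's own z axis and vertical below 0.12 rad and (horizontal distance between bushing1 and seat0_top below 0.02 m or horizontal distance between bushing1 and seat1_top below 0.02 m or horizontal distance between bushing1 and seat2_top below 0.02 m or horizontal distance between bushing1 and seat3_top below 0.02 m) and z of bushing1 in the frame of case between 0.01 and 0.017 m and (horizontal distance between bushing2 and seat0_top below 0.02 m or horizontal distance between bushing2 and seat1_top below 0.02 m or horizontal distance between bushing2 and seat2_top below 0.02 m or horizontal distance between bushing2 and seat3_top below 0.02 m) and z of bushing2 in the frame of case between 0.01 and 0.017 m and (horizontal distance between bushing3 and seat0_top below 0.02 m or horizontal distance between bushing3 and seat1_top below 0.02 m or horizontal distance between bushing3 and seat2_top below 0.02 m or horizontal distance between bushing3 and seat3_top below 0.02 m) and z of bushing3 in the frame of case between 0.01 and 0.017 m and value of joint lid above 1.2 rad), for 0.2 s.
4. the lid is fully home on the rim (value of joint lid below 0.025 rad), for 0.2 s.
At the end, for the whole second after the job is handed in: Every bushing present stands upright (within 0.12 rad) within 20 mm of the centre of a seat, its underside less than 17 mm above the case's origin (fully pressed: 14 mm); the file lies flat inside the file tray; the lid is closed to within 0.025 rad; everything is at rest ((horizontal distance between bushing0 and seat0_top below 0.02 m or horizontal distance between bushing0 and seat1_top below 0.02 m or horizontal distance between bushing0 and seat2_top below 0.02 m or horizontal distance between bushing0 and seat3_top below 0.02 m) and z of bushing0 in the frame of case between 0.01 and 0.017 m and angle between each of bushing0, bushing1, bushing2, bushing3, file's own z axis and vertical below 0.12 rad and (horizontal distance between bushing1 and seat0_top below 0.02 m or horizontal distance between bushing1 and seat1_top below 0.02 m or horizontal distance between bushing1 and seat2_top below 0.02 m or horizontal distance between bushing1 and seat3_top below 0.02 m) and z of bushing1 in the frame of case between 0.01 and 0.017 m and (horizontal distance between bushing2 and seat0_top below 0.02 m or horizontal distance between bushing2 and seat1_top below 0.02 m or horizontal distance between bushing2 and seat2_top below 0.02 m or horizontal distance between bushing2 and seat3_top below 0.02 m) and z of bushing2 in the frame of case between 0.01 and 0.017 m and (horizontal distance between bushing3 and seat0_top below 0.02 m or horizontal distance between bushing3 and seat1_top below 0.02 m or horizontal distance between bushing3 and seat2_top below 0.02 m or horizontal distance between bushing3 and seat3_top below 0.02 m) and z of bushing3 in the frame of case between 0.01 and 0.017 m and z of file in the frame of file_tray below 0.02 m and x of file in the frame of file_tray between -0.12 and 0.12 m and y of file in the frame of file_tray between -0.046 and 0.046 m and value of joint lid below 0.025 rad and linear speed of each of file, bushing0, bushing1, bushing2, bushing3 below 0.02 m/s); the robot touches nothing.
It fails at once if the oil bottle is pushed more than 4 cm or tipped over (distance of oil_bottle from where it was at the start of the episode above 0.04 m or angle between oil_bottle's own z axis and vertical above 0.5 rad).
It fails at once if the pen cup is pushed more than 4 cm or tipped over (distance of pen_cup from where it was at the start of the episode above 0.04 m or angle between pen_cup's own z axis and vertical above 0.5 rad).
It fails at once if the oil stone is pushed more than 4 cm or tipped over (distance of oil_stone from where it was at the start of the episode above 0.04 m or angle between oil_stone's own z axis and vertical above 0.5 rad).
It fails at once if the file or a bushing falls off the bench (height (world z) of any of bushing0, bushing1, bushing2, bushing3, file below -0.1 m).
Of bushing0, bushing1, bushing2, bushing3 only 2 to 4 are there at a start; the rules pass over those that are not, and their reading is None.
At some moment in a run one of bushing0, bushing1, bushing2, bushing3 may be knocked a few centimetres aside while the robot is not near it.
It also fails if it takes over 210 s, if anything falls off the work surface, if the arm or the gripper's body presses on something with over 40 N, if the wrist force passes 120 N, or if a joint passes its speed limit or range.

## Robot

A 6-joint arm with a two-finger parallel gripper is mounted at the origin on the work surface. World frame = base frame: x ahead of the robot, y to its left, z up, the work surface at z = 0. Lengths are in m, angles in rad, forces in N, time in s.
With the tool pointing down it reaches from about 0.3 to 0.875 m from the base axis. Payload 6.4 kg.
Tool frame: the origin (TCP) lies between the finger pads; the fingertips stand 25 mm ahead of it and the grasp point (between the pads) lies 6 mm ahead of it; z points along the fingers, y is the line along which they close (so a half turn about z gives the same grasp; the last joint's range is limited). The gripper opens to 88 mm and grips with 3 to 60 N. Pads are 18 mm wide; open, the fingers measure 123 mm over their backs; the gripper's body (75 mm by 187 mm) begins 45 mm behind the grasp point.
Start: joints at [1.036, 0.181, 1.607, -0, 1.354, -0.206], TCP at [0.186, 0.544, 0.264] pointing down, gripper open.
Joint ranges: [-2.99, 2.99], [-0.89, 2.07], [0.3, 2.58], [-1.14, 4.28], [0, 2.63], [-3.12, 3.12]. Speed limits (rad/s): [2.57, 2.57, 3.01, 3.14, 3.14, 3.14].

## Interface

Orientations are given as a rotation vector (axis times angle).
In Python, from station import monitor, optics, bot gives the robot as it stands. The module is installed in compiled form; this text tells all that it offers.
- The arm moves only by the tool apply_moves, never from a script. Its argument "series" is a list of rows, each an object with "grip": the opening, from -1 (shut) to 1 (fully open); "linear": the shift along the tool's x, y, z as a fraction of full scale, a list of three; "roll": the turn about the tool's z as a fraction of full scale. A call has 1 to 20 rows; each row shifts and turns the commanded pose from where the row before left it, along the tool's axes as they then stand; what a row does not reach is not made up. Full scale, the value 1, is 0.03 m for a shift and 0.5 rad for a turn. A row lasts 1/8 s, in which the tool goes at most 62.5 mm and 10.7 degrees, less where a joint would pass 70% of its speed; a pose out of reach is approached as far as the arm can. A call with a number of a shift or a turn outside -1 to 1 is refused whole. A call with a gripper value outside its range is refused whole. The fingers move at their own pace and stop on an object; "newtons" is the grip in N (left out, the last holds). Time passes only in rows, so rows that do not move let the fingers close. It gives the time, the measured TCP pose, the force, the opening and the grip force at its end, in the units of the state.
- monitor.state(): the state, without advancing time (a new reading comes with each control period).
- optics.read_camera(name): name is "scene" or "top"; returns the picture (480x640x3 uint8, blue, green, red); there is no depth.
- optics.camera_model(name): a dict with "fx", "fy", "cx", "cy" (pixels), "R" (3x3) and "t" (3): a world point X has camera coordinates R X + t. Camera axes: x right, y down, z forward; pixel columns grow to the right and rows downward; lengths in m; the calibration is good to about 2 mm. A picture is of the moment at which its call begins. camera_model takes no time and is no camera call.
- bot.hand_in(): hands the job in; it is judged then, once.
The state is a dict: "t": time; "joint_positions": joint angles; "dq": joint speeds; "tau": joint torques, N m; "tcp_pos": TCP position; "tool_rot": TCP orientation; "contact_force": force on the tool from outside, world axes, zero at the start; "moment": the same for the moment, N m; "width": finger opening in m; "gripper_force": force on a finger pad.
Only numpy, scipy, OpenCV 4.12 (cv2) and the standard library are available. Lean on these libraries where they do the work, as an engineer would, in place of code of your own. Each camera call takes 0.05 s, during which the arm holds its last target. There are 200 camera calls.

## Working session

There is one attempt and no reset: what is moved stays moved. The work goes in short steps, Python scripts to look and compute and a tool call to move; the robot and the scene stay as the last step left them, time stands still between calls to the robot, and variables do not carry over. Pictures are saved under pics/ and viewed, at most 14 in all, crops included, and the job is handed in when it is done.

Besides the shell and the picture viewer there is one more tool, called after "Call:" as a command line: name --argument value ..., lists and objects as JSON in quotes. apply_moves: Moves the arm, as the interface text tells. Its arguments: {"type":"object","properties":{"series":{"type":"array"},"newtons":{"type":"number"}},"required":["series"]}

```bash
mkdir -p pics; cat > h.py <<'E'
import numpy as np, cv2
from station import monitor, optics, bot
from scipy.spatial.transform import Rotation as Ro
def snap(n,f=None):
    im=optics.read_camera(n)
    if f: cv2.imwrite('pics/'+f,im)
    return im
def ray(n,u,v,z):
    m=optics.camera_model(n);R=np.array(m['R']);t=np.array(m['t'])
    d=R.T@np.array([(u-m['cx'])/m['fx'],(v-m['cy'])/m['fy'],1]);c=-R.T@t
    return c+d*(z-c[2])/d[2]
def proj(n,X):
    m=optics.camera_model(n);p=np.array(m['R'])@np.array(X,float)+np.array(m['t'])
    return np.array([m['fx']*p[0]/p[2]+m['cx'],m['fy']*p[1]/p[2]+m['cy']])
def st():
    s=monitor.state();R=Ro.from_rotvec(s['tool_rot']).as_matrix()
    return s,R
E
python3 - <<'E'
from h import *
snap('top','top0.png');snap('scene','scene0.png')
for n in('top','scene'):
    m=optics.camera_model(n);R=np.array(m['R']);print(n,m['fx'],-R.T@np.array(m['t']),R.round(3).tolist())
s,R=st();print(s['t'],R.round(3).tolist(),s['width'])
E
```

```text
top 528.9868680138233 [0.51461166 0.02396273 1.30449978] [[0.022, -1.0, 0.021], [-0.999, -0.023, -0.042], [0.042, -0.02, -0.999]]
scene 457.3815731971503 [1.17646721 0.38619567 0.56450999] [[-0.524, 0.852, -0.021], [0.48, 0.275, -0.833], [-0.704, -0.446, -0.553]]
0.1 [[-0.946, 0.323, -0.001], [0.323, 0.946, -0.001], [0.0, -0.002, -1.0]] 0.08811511410950218
```

View pics/top0.png

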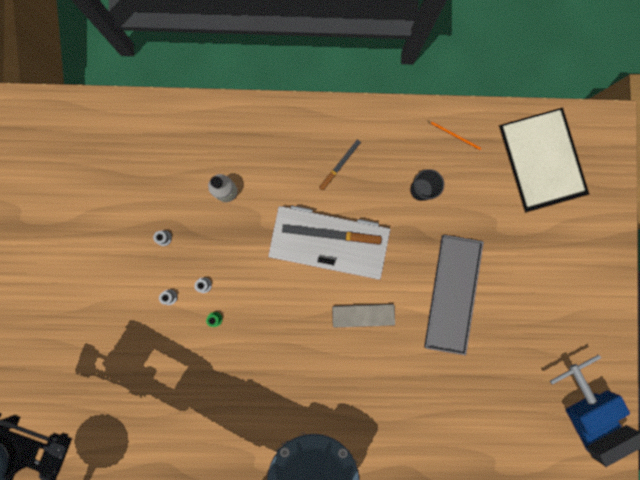

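View pics/scene0.png

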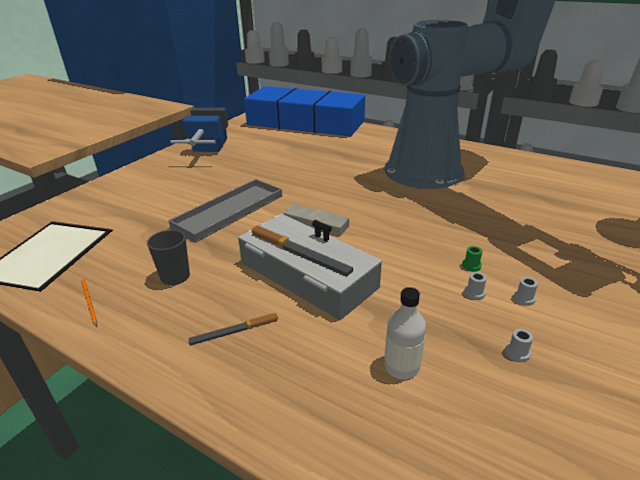

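The top view shows the lid with the large file at (330,235) and its handle at (327,260). The tray is at (454,293) and the oilstone at (363,316). There are three steel bushings at (162,237), (203,285) and (168,297).

- **Bushing candidates:** the three above, plus a green one at (213,319). The green one is the look-alike and gets left alone.
- **File candidates:** (330,235) on the lid and (340,165) on the bench. The one on the lid is larger and is the one meant.

```bash
cat > meas.py <<'E'
from h import *
im=snap('top');hsv=cv2.cvtColor(im,cv2.COLOR_BGR2HSV);H,S,V=cv2.split(hsv)
def comp(mask,roi,amin=20):
    x0,y0,x1,y1=roi;m=np.zeros_like(mask);m[y0:y1,x0:x1]=mask[y0:y1,x0:x1]
    c,_=cv2.findContours(m,cv2.RETR_EXTERNAL,cv2.CHAIN_APPROX_NONE)
    return [k for k in c if cv2.contourArea(k)>amin]
def rect(c,z,n='top'):
    P=np.array([ray(n,*p[0],z)[:2] for p in c]).astype(np.float32)*1000
    (cx,cy),(w,h),a=cv2.minAreaRect(P)
    b=cv2.boxPoints(((cx,cy),(w,h),a))
    e=b[1]-b[0];f=b[2]-b[1]
    if np.linalg.norm(f)>np.linalg.norm(e): e,f=f,e
    return np.round([cx,cy,np.linalg.norm(e),np.linalg.norm(f),np.degrees(np.arctan2(e[1],e[0]))],1)
grey=((S<60)).astype(np.uint8)*255
if __name__=='__main__':
    lid=((S<45)&(V>140)).astype(np.uint8)*255
    for c in comp(lid,(255,195,400,285),500): print('lid',rect(c,.065),cv2.contourArea(c))
    for c in comp(grey,(415,225,495,360),500): print('tray',rect(c,.022))
    for c in comp(grey,(320,295,405,335),300): print('stone',rect(c,.025))
    dark=((V<110)).astype(np.uint8)*255
    for c in comp(dark,(275,215,390,270),15): print('dark',rect(c,.074),cv2.boundingRect(c))
    br=((S>90)&(V>60)).astype(np.uint8)*255
    for c in comp(br,(340,228,386,246),15): print('grip',rect(c,.079),cv2.boundingRect(c))
    for roi in((145,220,180,252),(188,270,216,298),(152,284,184,312)):
        for c in comp(grey,roi,20): print('bush',cv2.boundingRect(c),rect(c,.02))
        for c in comp(((V<90)).astype(np.uint8)*255,roi,5): 
            (u,v),r=cv2.minEnclosingCircle(c);print('  bore',u,v,r,ray('top',u,v,.04).round(4))
    cr=np.hstack([cv2.resize(im[205:285,262:402],None,fx=4,fy=4,interpolation=2),cv2.resize(im[222:332,140:230],(262,320),interpolation=2)])
    cv2.imwrite('pics/crop1.png',cr[:,:800] if cr.shape[1]<=800 else cv2.resize(cr,(800,int(cr.shape[0]*800/cr.shape[1]))))
    for a,(y,x) in dict(bottle=(221,187),).items(): pass
E
python3 meas.py
```

```text
lid [575.4 -25.5 267.8 126.8  79.8] 5783.5
tray [ 456.1 -332.7  279.3  101.9   -8.3]
stone [ 400.9 -113.3  148.1   50.   -86.9]
dark [531.3 -19.1  39.8  16.7  84.2] (318, 256, 18, 9)
dark [596.8  11.3 148.   19.   84.5] (282, 225, 64, 15)
dark [ 627.2 -116.    40.8    5.1   80. ] (360, 218, 18, 5)
dark [632.7 -54.1  66.4   5.4  79.3] (328, 215, 29, 6)
grip [ 585.3 -102.6   82.2   19.5   85.2] (345, 232, 36, 12)
bush (153, 231, 18, 15) [576.1 378.5  41.   33.9 -88.7]
  bore 159.09091186523438 236.81817626953125 3.0220539569854736 [0.5778 0.3787 0.04  ]
  bore 167.0 235.5 5.852449893951416 [0.5814 0.3601 0.04  ]
bush (195, 278, 17, 15) [464.9 275.1  38.5  33.7 -88.8]
  bore 200.5 285.5 2.9155757427215576 [0.4644 0.277  0.04  ]
  bore 206.5 281.5 4.743516445159912 [0.4741 0.2631 0.04  ]
bush (159, 290, 18, 15) [434.3 359.2  40.8  33.6 -88.8]
  bore 164.5 297.5 2.9155757427215576 [0.4342 0.361  0.04  ]
  bore 171.5 294.70001220703125 5.323643684387207 [0.4412 0.3448 0.04  ]
```

View pics/crop1.png

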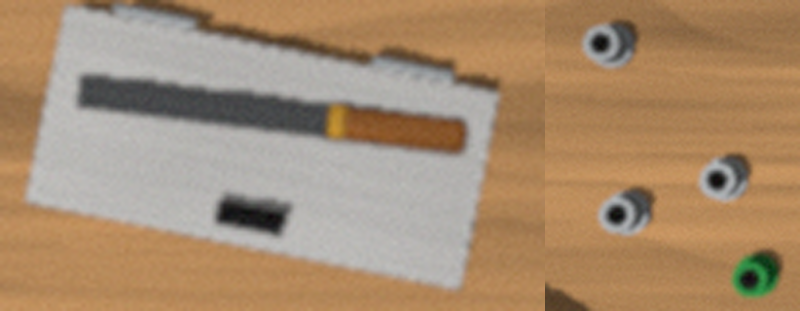

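The crop confirms the large file on the lid (grip right, blade left) and three steel bushings, with the green look-alike separate at the lower right. First I turn the tool to match the file.

```bash
cat > go.py <<'E'
import sys
from h import *
# go.py x y z [yawdeg of tool y]: tool-frame units to the target
a=[float(v) for v in sys.argv[1:]]
s,R=st();d=np.array(a[:3])-s['tcp_pos'];yaw=np.degrees(np.arctan2(R[1,1],R[0,1]))
if len(a)>3:
    r=(yaw-a[3]+180)%360-180;print('roll units total',round(np.radians(r)/.5,3))
    R=R@Ro.from_euler('z',r,degrees=True).as_matrix()
print('t',round(s['t'],2),'tcp',np.round(s['tcp_pos'],4),'yaw',round(yaw,2),'w',round(s['width'],4),'F',np.round(s['contact_force'],1))
print('linear units total (after turn)',np.round(R.T@d/.03,2))
E
cat > plan.py <<'E'
from meas import *
E
python3 go.py 0.594 -0.009 0.25 -5.6
python3 - <<'E'
from h import *
print('handle',ray('top',327,260.5,.097))
c=ray('top',222,187,.1);print('bottle',c,'cup',ray('top',427,185,.09))
E
```

```text
roll units total 2.679
t 0.15 tcp [0.1855 0.5439 0.263 ] yaw 71.16 w 0.0883 F [ 0.6 -0.5  0. ]
linear units total (after turn) [-17.01  15.35   0.45]
handle [ 0.52969445 -0.02004697  0.097     ]
bottle [0.69185344 0.22325475 0.1       ] cup [ 0.7099713  -0.24853431  0.09      ]
```

Call:
apply_moves --series '[{"grip": 0.1,"linear": [0,0,0],"roll": 0.335},{"grip": 0.1,"linear": [0,0,0],"roll": 0.335},{"grip": 0.1,"linear": [0,0,0],"roll": 0.335},{"grip": 0.1,"linear": [0,0,0],"roll": 0.335},{"grip": 0.1,"linear": [0,0,0],"roll": 0.335},{"grip": 0.1,"linear": [0,0,0],"roll": 0.335},{"grip": 0.1,"linear": [0,0,0],"roll": 0.335},{"grip": 0.1,"linear": [0,0,0],"roll": 0.335}]'

```text
t: 1.15
tcp_pos: [0.1855, 0.544, 0.2634]
tool_rot: [2.333, 2.103, -0.001]
contact_force: [0.2, 0.4, -0.4]
width: 0.0481
gripper_force: 0.0
```

Call:
apply_moves --series '[{"grip": 0.1,"linear": [-0.945,0.85,0.02],"roll": 0},{"grip": 0.1,"linear": [-0.945,0.85,0.02],"roll": 0},{"grip": 0.1,"linear": [-0.945,0.85,0.02],"roll": 0},{"grip": 0.1,"linear": [-0.945,0.85,0.02],"roll": 0},{"grip": 0.1,"linear": [-0.945,0.85,0.02],"roll": 0},{"grip": 0.1,"linear": [-0.945,0.85,0.02],"roll": 0},{"grip": 0.1,"linear": [-0.945,0.85,0.02],"roll": 0},{"grip": 0.1,"linear": [-0.945,0.85,0.02],"roll": 0},{"grip": 0.1,"linear": [-0.945,0.85,0.02],"roll": 0},{"grip": 0.1,"linear": [-0.945,0.85,0.02],"roll": 0},{"grip": 0.1,"linear": [-0.945,0.85,0.02],"roll": 0},{"grip": 0.1,"linear": [-0.945,0.85,0.02],"roll": 0},{"grip": 0.1,"linear": [-0.945,0.85,0.02],"roll": 0},{"grip": 0.1,"linear": [-0.945,0.85,0.02],"roll": 0},{"grip": 0.1,"linear": [-0.945,0.85,0.02],"roll": 0},{"grip": 0.1,"linear": [-0.945,0.85,0.02],"roll": 0},{"grip": 0.1,"linear": [-0.945,0.85,0.02],"roll": 0},{"grip": 0.1,"linear": [-0.945,0.85,0.02],"roll": 0},{"grip": 0.1,"linear": [0,0,0],"roll": 0}]'

```text
t: 3.52
tcp_pos: [0.5933, -0.0107, 0.2523]
tool_rot: [-2.33, -2.106, 0.001]
contact_force: [-0.0, -0.1, -0.3]
width: 0.0489
gripper_force: 0.0
```

```bash
python3 go.py 0.594 -0.009 0.093 -5.6
```

```text
roll units total -0.006
t 3.52 tcp [ 0.5933 -0.0107  0.2523] yaw -5.78 w 0.0489 F [-0.  -0.1 -0.3]
linear units total (after turn) [0.06 0.02 5.31]
```

Call:
apply_moves --series '[{"grip": 0.1,"linear": [0.03,0,0.9],"roll": 0},{"grip": 0.1,"linear": [0.03,0,0.9],"roll": 0},{"grip": 0.1,"linear": [0,0,0.9],"roll": 0},{"grip": 0.1,"linear": [0,0,0.9],"roll": 0},{"grip": 0.1,"linear": [0,0,0.9],"roll": 0},{"grip": 0.1,"linear": [0,0,0.5],"roll": 0},{"grip": 0.1,"linear": [0,0,0.35],"roll": 0},{"grip": 0.1,"linear": [0,0,0],"roll": 0},{"grip": -1,"linear": [0,0,0],"roll": 0},{"grip": -1,"linear": [0,0,0],"roll": 0},{"grip": -1,"linear": [0,0,0],"roll": 0},{"grip": -1,"linear": [0,0,0],"roll": 0},{"grip": -1,"linear": [0,0,0],"roll": 0},{"grip": -1,"linear": [0,0,0],"roll": 0}]' --newtons 30

```text
t: 5.28
tcp_pos: [0.5933, -0.0069, 0.0931]
tool_rot: [2.327, 2.109, 0.001]
contact_force: [1.0, 0.0, 5.7]
width: 0.0193
gripper_force: 30.0
```

Call:
apply_moves --series '[{"grip": -1,"linear": [0,0,-0.2],"roll": 0},{"grip": -1,"linear": [0,0,-0.5],"roll": 0},{"grip": -1,"linear": [0,0,-0.8],"roll": 0},{"grip": -1,"linear": [0,0,-0.8],"roll": 0},{"grip": -1,"linear": [0,0,-0.8],"roll": 0},{"grip": -1,"linear": [0,0,-0.8],"roll": 0},{"grip": -1,"linear": [0,0,-0.4],"roll": 0},{"grip": -1,"linear": [0,0,0],"roll": 0},{"grip": -1,"linear": [0,0,0],"roll": 0}]'

```text
t: 6.4
tcp_pos: [0.592, -0.0066, 0.2203]
tool_rot: [-2.326, -2.109, 0.002]
contact_force: [0.2, -0.1, -2.8]
width: 0.0194
gripper_force: 30.0
```

```bash
python3 - <<'E'
from h import *
im=snap('top');im2=snap('scene')
cv2.imwrite('pics/lift.png',np.hstack([cv2.resize(im[160:360,240:500],(400,308)),cv2.resize(im2[130:330,200:460],(400,308))]))
E
python3 go.py 0.456 -0.333 0.21 -98.3
```

```text
roll units total 3.235
t 6.5 tcp [ 0.592  -0.0066  0.2201] yaw -5.62 w 0.0197 F [ 1.4 -0.2 -1.6]
linear units total (after turn) [-2.91 11.42  0.34]
```

View pics/lift.png

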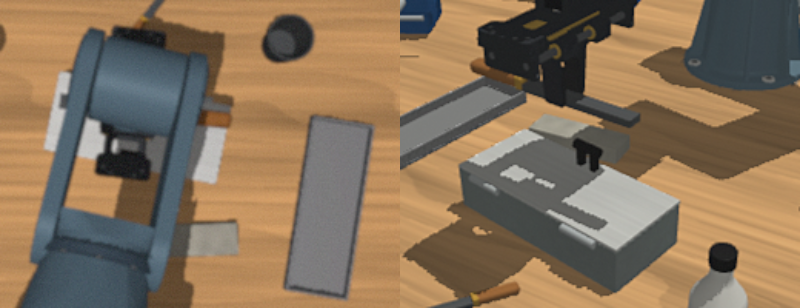

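The file is level in the gripper and clear of the lid. Next I turn it towards the tray, which sits at the right of the top view.

Call:
apply_moves --series '[{"grip": -1,"linear": [0,0,0],"roll": 0.36},{"grip": -1,"linear": [0,0,0],"roll": 0.36},{"grip": -1,"linear": [0,0,0],"roll": 0.36},{"grip": -1,"linear": [0,0,0],"roll": 0.36},{"grip": -1,"linear": [0,0,0],"roll": 0.36},{"grip": -1,"linear": [0,0,0],"roll": 0.36},{"grip": -1,"linear": [0,0,0],"roll": 0.36},{"grip": -1,"linear": [0,0,0],"roll": 0.36},{"grip": -1,"linear": [0,0,0],"roll": 0.355},{"grip": -1,"linear": [0,0,0],"roll": 0}]'

```text
t: 7.75
tcp_pos: [0.5923, -0.0067, 0.2205]
tool_rot: [-3.133, 0.225, 0.002]
contact_force: [-1.1, 0.2, -2.9]
width: 0.0196
gripper_force: 30.0
```

```bash
python3 go.py 0.480 -0.3365 0.10 -98.3
```

```text
roll units total 0.003
t 7.75 tcp [ 0.5923 -0.0067  0.2205] yaw -98.2 w 0.0196 F [-1.1  0.2 -2.9]
linear units total (after turn) [-2.11 11.42  4.02]
```

Call:
apply_moves --series '[{"grip": -1,"linear": [-0.18,0.95,0],"roll": 0},{"grip": -1,"linear": [-0.18,0.95,0],"roll": 0},{"grip": -1,"linear": [-0.18,0.95,0],"roll": 0},{"grip": -1,"linear": [-0.18,0.95,0],"roll": 0},{"grip": -1,"linear": [-0.18,0.95,0],"roll": 0},{"grip": -1,"linear": [-0.18,0.95,0],"roll": 0},{"grip": -1,"linear": [-0.18,0.95,0],"roll": 0},{"grip": -1,"linear": [-0.18,0.95,0],"roll": 0},{"grip": -1,"linear": [-0.18,0.95,0.6],"roll": 0},{"grip": -1,"linear": [-0.18,0.95,0.6],"roll": 0},{"grip": -1,"linear": [-0.18,0.95,0.6],"roll": 0},{"grip": -1,"linear": [-0.13,0.97,0.6],"roll": 0},{"grip": -1,"linear": [0,0,0.8],"roll": 0},{"grip": -1,"linear": [0,0,0.8],"roll": 0},{"grip": -1,"linear": [0,0,0],"roll": 0}]'

```text
t: 9.62
tcp_pos: [0.4792, -0.3354, 0.099]
tool_rot: [-3.13, 0.222, 0.006]
contact_force: [0.3, 0.3, -1.7]
width: 0.0194
gripper_force: 30.0
```

```bash
python3 go.py 0.480 -0.3365 0.033 -98.3
```

```text
roll units total 0.006
t 9.62 tcp [ 0.4792 -0.3354  0.099 ] yaw -98.12 w 0.0194 F [ 0.3  0.3 -1.7]
linear units total (after turn) [0.04 0.04 2.2 ]
```

Call:
apply_moves --series '[{"grip": -1,"linear": [0.04,0.04,0.7],"roll": 0},{"grip": -1,"linear": [0,0,0.7],"roll": 0},{"grip": -1,"linear": [0,0,0.4],"roll": 0},{"grip": -1,"linear": [0,0,0.2],"roll": 0},{"grip": -1,"linear": [0,0,0.15],"roll": 0},{"grip": -1,"linear": [0,0,0],"roll": 0}]'

```text
t: 10.38
tcp_pos: [0.4818, -0.3382, 0.0371]
tool_rot: [3.133, -0.227, 0.0]
contact_force: [0.6, -0.0, -2.1]
width: 0.0194
gripper_force: 30.0
```

Call:
apply_moves --series '[{"grip": -1,"linear": [0,0,0.1],"roll": 0},{"grip": -1,"linear": [0,0,0.1],"roll": 0},{"grip": -1,"linear": [0,0,0],"roll": 0}]'

```text
t: 10.75
tcp_pos: [0.482, -0.3383, 0.0321]
tool_rot: [3.133, -0.227, 0.001]
contact_force: [-2.8, 2.1, 7.5]
width: 0.0194
gripper_force: 30.0
```

Contact with the tray floor. Release and rise.

Call:
apply_moves --series '[{"grip": -0.3,"linear": [0,0,0],"roll": 0},{"grip": -0.2,"linear": [0,0,0],"roll": 0},{"grip": -0.2,"linear": [0,0,0],"roll": 0},{"grip": -0.2,"linear": [0,0,0],"roll": 0},{"grip": -0.2,"linear": [0,0,-0.4],"roll": 0},{"grip": -0.2,"linear": [0,0,-0.8],"roll": 0},{"grip": -0.2,"linear": [0,0,-1],"roll": 0},{"grip": -0.2,"linear": [0,0,-1],"roll": 0},{"grip": 0.3,"linear": [0,0,-1],"roll": 0},{"grip": 0.3,"linear": [0,0,-1],"roll": 0},{"grip": 0.3,"linear": [0,0,-1],"roll": 0},{"grip": 0.3,"linear": [0,0,0],"roll": 0}]'

```text
t: 12.25
tcp_pos: [0.4829, -0.3392, 0.2206]
tool_rot: [3.129, -0.227, 0.008]
contact_force: [-0.7, 0.1, -0.3]
width: 0.0575
gripper_force: 0.0
```

```bash
python3 - <<'E'
from h import *
im2=snap('scene')
im=snap('top')
cv2.imwrite('pics/placed.png',np.hstack([cv2.resize(im[200:380,400:540],(280,360)),cv2.resize(im2[130:310,140:400],(520,360))]))
E
python3 go.py 0.5305 -0.0195 0.22 79.8
```

```text
roll units total -6.217
t 12.35 tcp [ 0.4815 -0.3379  0.2169] yaw -98.29 w 0.0567 F [0.2 1.1 0. ]
linear units total (after turn) [ 0.27 10.73 -0.1 ]
```

View pics/placed.png

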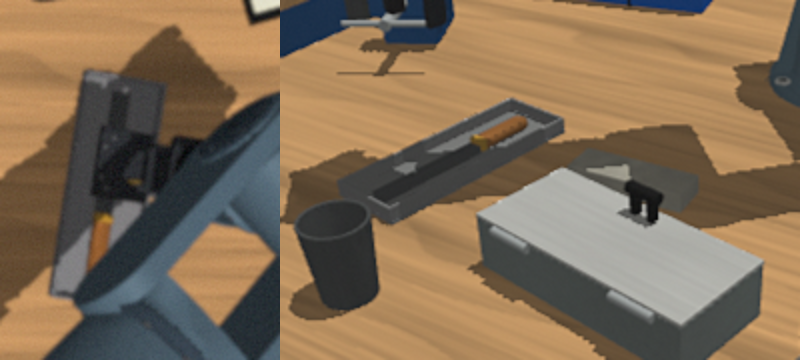

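The file lies inside the tray, with the grip end near (500,130) and the blade towards (400,190) in the crop. Next is the lid handle.

```bash
python3 go.py 0.5300 -0.019 0.20 -100.2
```

```text
roll units total 0.067
t 12.35 tcp [ 0.4815 -0.3379  0.2169] yaw -98.29 w 0.0567 F [0.2 1.1 0. ]
linear units total (after turn) [ -0.29 -10.75   0.56]
```

Call:
apply_moves --series '[{"grip": 0.6,"linear": [0,0,0],"roll": 0.067},{"grip": 0.6,"linear": [-0.025,-0.9,0],"roll": 0},{"grip": 0.6,"linear": [-0.025,-0.9,0],"roll": 0},{"grip": 0.6,"linear": [-0.025,-0.9,0],"roll": 0},{"grip": 0.6,"linear": [-0.025,-0.9,0],"roll": 0},{"grip": 0.6,"linear": [-0.025,-0.9,0],"roll": 0},{"grip": 0.6,"linear": [-0.025,-0.9,0],"roll": 0},{"grip": 0.6,"linear": [-0.025,-0.9,0],"roll": 0},{"grip": 0.6,"linear": [-0.025,-0.9,0],"roll": 0},{"grip": 0.6,"linear": [-0.025,-0.9,0],"roll": 0},{"grip": 0.6,"linear": [-0.025,-0.9,0],"roll": 0},{"grip": 0.6,"linear": [-0.025,-0.9,0.28],"roll": 0},{"grip": 0.6,"linear": [-0.02,-0.85,0.28],"roll": 0},{"grip": 0.6,"linear": [0,0,0],"roll": 0}]'

```text
t: 14.1
tcp_pos: [0.529, -0.0175, 0.1982]
tool_rot: [-3.129, 0.277, 0.006]
contact_force: [-0.2, -0.8, 0.3]
width: 0.0705
gripper_force: 0.0
```

```bash
python3 go.py 0.5300 -0.019 0.099 -100.2;  python3 - <<'E'
from h import *
im2=snap('scene');cv2.imwrite('pics/handle.png',cv2.resize(im2[130:310,200:400],(667,600)))
print(proj('scene',[.53,-.019,.093]),proj('scene',[.53,-.019,.1]))
dk=(im2.max(2)<50).astype(np.uint8)*255
E
```

```text
roll units total 0.002
t 14.1 tcp [ 0.529  -0.0175  0.1982] yaw -100.13 w 0.0705 F [-0.2 -0.8  0.3]
linear units total (after turn) [0.05 0.05 3.31]
[320.59279617 226.0566611 ] [320.52610944 223.00441238]
```

View pics/handle.png

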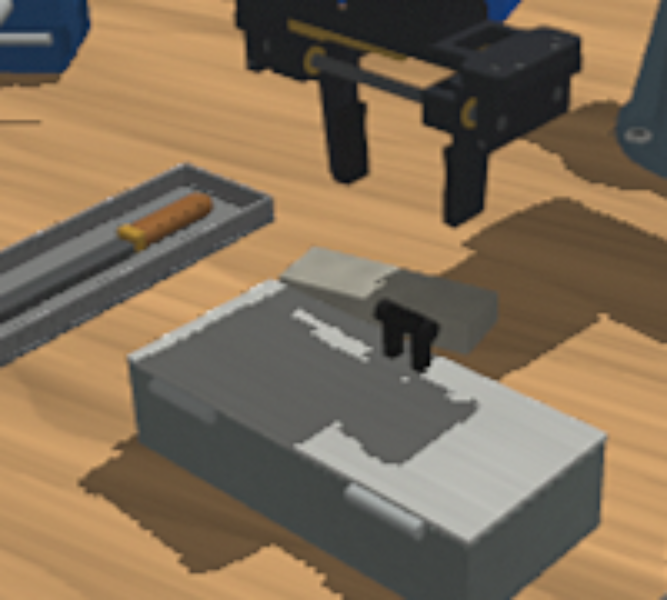

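The bar is at about (322,225) in the scene view, with the fingers above it and aligned along it. Descend and pinch.

Call:
apply_moves --series '[{"grip": 0.6,"linear": [0.04,0.0,0.8],"roll": 0},{"grip": 0.6,"linear": [0,0,0.8],"roll": 0},{"grip": 0.6,"linear": [0,0,0.7],"roll": 0},{"grip": 0.6,"linear": [0,0,0.6],"roll": 0},{"grip": 0.6,"linear": [0,0,0.4],"roll": 0},{"grip": 0.6,"linear": [0,0,0],"roll": 0},{"grip": -1,"linear": [0,0,0],"roll": 0},{"grip": -1,"linear": [0,0,0],"roll": 0},{"grip": -1,"linear": [0,0,0],"roll": 0},{"grip": -1,"linear": [0,0,0],"roll": 0},{"grip": -1,"linear": [0,0,0],"roll": 0},{"grip": -1,"linear": [0,0,0],"roll": 0},{"grip": -1,"linear": [0,0,0],"roll": 0}]' --newtons 30

```text
t: 15.78
tcp_pos: [0.5319, -0.0179, 0.1017]
tool_rot: [-3.127, 0.28, -0.002]
contact_force: [1.6, 6.3, 1.9]
width: 0.0393
gripper_force: 30.0
```

```bash
python3 - <<'E'
from h import *
s,R=st();p=np.array(s['tcp_pos']);print(p,s['width'],s['contact_force'])
# arc in tool axes: case x dir
yaw=np.radians(-10.2);cx=np.array([np.cos(yaw),np.sin(yaw),0])
r=np.hypot(.105,.033);a0=np.arctan2(.033,.105)
prev=np.zeros(3)
for i in range(1,19):
    th=i*.1;a=a0+th
    d=cx*(.105-r*np.cos(a))+np.array([0,0,r*np.sin(a)-.033])
    print(round(th,2),(R.T@(d-prev)/.03).round(3));prev=d
E
```

```text
[ 0.53194922 -0.01788136  0.10168851] 0.039286351639936996 [1.61965174 6.2913765  1.885274  ]
0.1 [ 0.128 -0.001 -0.344]
0.2 [ 0.161 -0.001 -0.329]
0.3 [ 0.194 -0.001 -0.312]
0.4 [ 0.224 -0.001 -0.291]
0.5 [ 0.252 -0.001 -0.267]
0.6 [ 0.277 -0.001 -0.24 ]
0.7 [ 0.3   -0.001 -0.212]
0.8 [ 0.319 -0.001 -0.181]
0.9 [ 0.336 -0.    -0.148]
1.0 [ 0.349 -0.    -0.114]
1.1 [ 0.358 -0.    -0.078]
1.2 [ 0.364 -0.    -0.042]
1.3 [ 0.367 -0.    -0.005]
1.4 [ 0.365 -0.     0.031]
1.5 [0.36  0.    0.067]
1.6 [0.352 0.    0.103]
1.7 [0.34  0.    0.138]
1.8 [0.324 0.    0.171]
```

Call:
apply_moves --series '[{"grip": -1,"linear": [0,-0.08,0],"roll": 0},{"grip": -1,"linear": [0.128,0,-0.344],"roll": 0},{"grip": -1,"linear": [0.161,0,-0.329],"roll": 0},{"grip": -1,"linear": [0.194,0,-0.312],"roll": 0},{"grip": -1,"linear": [0.224,0,-0.291],"roll": 0},{"grip": -1,"linear": [0.252,0,-0.267],"roll": 0},{"grip": -1,"linear": [0,0,0],"roll": 0}]'

```text
t: 16.65
tcp_pos: [0.5597, -0.0227, 0.148]
tool_rot: [3.128, -0.279, -0.003]
contact_force: [-4.3, -4.1, 2.5]
width: 0.039
gripper_force: 30.0
```

Call:
apply_moves --series '[{"grip": -1,"linear": [0.277,0,-0.24],"roll": 0},{"grip": -1,"linear": [0.3,0,-0.212],"roll": 0},{"grip": -1,"linear": [0.319,0,-0.181],"roll": 0},{"grip": -1,"linear": [0.336,0,-0.148],"roll": 0},{"grip": -1,"linear": [0.349,0,-0.114],"roll": 0},{"grip": -1,"linear": [0,0,0],"roll": 0}]'

```text
t: 17.4
tcp_pos: [0.6067, -0.0312, 0.1748]
tool_rot: [3.128, -0.28, -0.002]
contact_force: [-2.5, -4.2, 1.2]
width: 0.0396
gripper_force: 30.0
```

```bash
python3 - <<'E'
from h import *
im2=snap('scene');cv2.imwrite('pics/lid1.png',im2[100:340,180:480])
E
```

```text
(no output)
```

View pics/lid1.png

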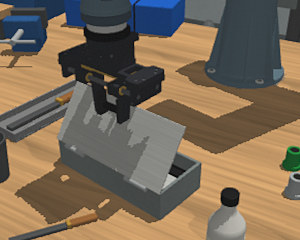

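The lid is swinging with the handle, at about 1 rad. Continue.

Call:
apply_moves --series '[{"grip": -1,"linear": [0.358,0.04,-0.078],"roll": 0},{"grip": -1,"linear": [0.364,0,-0.042],"roll": 0},{"grip": -1,"linear": [0.367,0,-0.005],"roll": 0},{"grip": -1,"linear": [0.365,0,0.031],"roll": 0},{"grip": -1,"linear": [0.36,0,0.067],"roll": 0},{"grip": -1,"linear": [0.352,0,0.103],"roll": 0},{"grip": -1,"linear": [0.34,0,0.138],"roll": 0},{"grip": -1,"linear": [0,0,0],"roll": 0},{"grip": -1,"linear": [0,0,0],"roll": 0}]'

```text
t: 18.58
tcp_pos: [0.682, -0.0449, 0.1685]
tool_rot: [-3.129, 0.28, -0.006]
contact_force: [3.8, 0.8, 2.7]
width: 0.0392
gripper_force: 30.0
```

Call:
apply_moves --series '[{"grip": 0.6,"linear": [0,0,0],"roll": 0},{"grip": 0.6,"linear": [0,0,0],"roll": 0},{"grip": 0.6,"linear": [0,0,0],"roll": 0},{"grip": 0.6,"linear": [0,0,0],"roll": 0},{"grip": 0.6,"linear": [0,0,-0.8],"roll": 0},{"grip": 0.6,"linear": [0,0,-1],"roll": 0},{"grip": 0.6,"linear": [0,0,-1],"roll": 0},{"grip": 0.6,"linear": [0,0,-1],"roll": 0},{"grip": 0.6,"linear": [0,0,-1],"roll": 0},{"grip": 0.6,"linear": [-1,0,0],"roll": 0},{"grip": 0.6,"linear": [-1,0,0],"roll": 0},{"grip": 0.6,"linear": [-1,0,0],"roll": 0},{"grip": 0.6,"linear": [-1,0,0],"roll": 0},{"grip": 0.6,"linear": [-1,0,0],"roll": 0},{"grip": 0.6,"linear": [-1,0,0],"roll": 0},{"grip": 0.6,"linear": [-1,0,0],"roll": 0},{"grip": 0.6,"linear": [-1,0,0],"roll": 0},{"grip": 0.6,"linear": [-1,0,0],"roll": 0},{"grip": 0,"linear": [-1,0,0],"roll": 0},{"grip": 0,"linear": [0,0,0],"roll": 0}]'

```text
t: 21.08
tcp_pos: [0.3843, 0.0086, 0.3121]
tool_rot: [3.129, -0.279, 0.002]
contact_force: [0.9, -0.7, 0.0]
width: 0.0528
gripper_force: 0.0
```

```bash
cat > bush.py <<'E'
from meas import *
m=np.zeros((480,640),np.uint8);m[205:335,120:235]=255
g=((S<60)&(V>95)).astype(np.uint8)*255&m
for c in comp(g,(120,205,240,345),40): 
    u,v,w,h=cv2.boundingRect(c)
    b=[cv2.minEnclosingCircle(k)[0] for k in comp((V<80).astype(np.uint8)*255,(u+2,v+2,u+w-3,v+h-1),6)]
    print('bush',(u,v,w,h),[ (np.round(q,1).tolist(),ray('top',*q,.04)[:2].round(4).tolist()) for q in b])
E
python3 bush.py; python3 - <<'E'
from h import *
snap('top','top1.png')
E
python3 go.py 0.4644 0.277 0.2
```

```text
bush (159, 290, 18, 15) [([164.8, 297.5], [0.4342, 0.3604])]
bush (194, 278, 18, 15) [([200.3, 285.4], [0.4646, 0.2775])]
bush (153, 231, 18, 15) [([159.4, 236.7], [0.578, 0.3779])]
t 21.18 tcp [0.3858 0.0081 0.3123] yaw -100.22 w 0.0453 F [-0.1 -0.8  0.5]
linear units total (after turn) [ 0.98 -9.29  3.74]
```

View pics/top1.png

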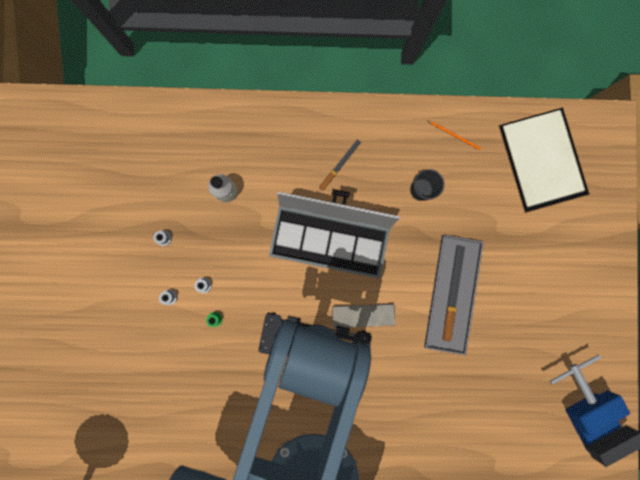

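The lid is back and the file lies centred in the tray at (454,292). The four seats are at about (289,236), (315,241), (342,246) and (369,250). I measure their centres next.

```bash
python3 - <<'E'
from meas import *
m=((S<60)&(V>100)).astype(np.uint8)*255
for c in comp(m,(272,210,388,272),150):
    print(cv2.boundingRect(c),rect(c,.026))
yaw=np.radians(-10.2);ex=np.array([np.cos(yaw),np.sin(yaw)]);ey=np.array([-ex[1],ex[0]]);c=np.array([.574,-.0252])
for i in range(4): print(i,(c+ey*(.096-.064*i)).round(4),proj('top',[*(c+ey*(.096-.064*i)),.026]).round(1))
E
```

```text
(355, 237, 27, 24) [ 560.1 -120.3   59.    51.8   79.7]
(328, 232, 28, 24) [568.3 -56.6  59.   58.   80. ]
(302, 227, 28, 28) [579.2   6.1  59.3  59.2  79.4]
(276, 221, 28, 28) [590.4  69.3  59.2  58.9  80. ]
(287, 210, 101, 53) [638.7 -66.1 264.5 111.6  62.3]
0 [0.591  0.0693] [289.6 234.7]
1 [0.5797 0.0063] [315.5 239.9]
2 [ 0.5683 -0.0567] [341.4 245.2]
3 [ 0.557  -0.1197] [367.3 250.5]
```

Seats match the case pose to about 1 mm. I'll use case y = +88, +28 and -34 mm, which leaves clearance to walls and neighbours. First bushing is the one at (200,285).

Call:
apply_moves --series '[{"grip": 0.1,"linear": [0.1,-0.93,0.3],"roll": 0},{"grip": 0.1,"linear": [0.1,-0.93,0.3],"roll": 0},{"grip": 0.1,"linear": [0.1,-0.93,0.3],"roll": 0},{"grip": 0.1,"linear": [0.1,-0.93,0.3],"roll": 0},{"grip": 0.1,"linear": [0.1,-0.93,0.3],"roll": 0},{"grip": 0.1,"linear": [0.1,-0.93,0.5],"roll": 0},{"grip": 0.1,"linear": [0.1,-0.93,0.5],"roll": 0},{"grip": 0.1,"linear": [0.1,-0.93,0.5],"roll": 0},{"grip": 0.1,"linear": [0.1,-0.93,0.5],"roll": 0},{"grip": 0.1,"linear": [0.1,-0.93,0.5],"roll": 0},{"grip": 0.1,"linear": [0,0,0],"roll": 0}]'

```text
t: 22.6
tcp_pos: [0.4642, 0.2786, 0.1898]
tool_rot: [3.128, -0.276, -0.005]
contact_force: [0.4, 0.1, 0.9]
width: 0.0485
gripper_force: 0.0
```

```bash
python3 go.py 0.4646 0.2775 0.043
```

```text
t 22.6 tcp [0.4642 0.2786 0.1898] yaw -100.1 w 0.0485 F [0.4 0.1 0.9]
linear units total (after turn) [0.03 0.03 4.89]
```

Call:
apply_moves --series '[{"grip": 0.1,"linear": [0.03,0.03,1],"roll": 0},{"grip": 0.1,"linear": [0,0,1],"roll": 0},{"grip": 0.1,"linear": [0,0,1],"roll": 0},{"grip": 0.1,"linear": [0,0,1],"roll": 0},{"grip": 0.1,"linear": [0,0,0.6],"roll": 0},{"grip": 0.1,"linear": [0,0,0.3],"roll": 0},{"grip": 0.1,"linear": [0,0,0],"roll": 0},{"grip": -1,"linear": [0,0,0],"roll": 0},{"grip": -1,"linear": [0,0,0],"roll": 0},{"grip": -1,"linear": [0,0,0],"roll": 0},{"grip": -1,"linear": [0,0,0],"roll": 0},{"grip": -1,"linear": [0,0,0],"roll": 0}]' --newtons 50

```text
t: 24.1
tcp_pos: [0.4657, 0.2768, 0.0458]
tool_rot: [-3.128, 0.279, -0.002]
contact_force: [-0.7, 0.1, 5.9]
width: 0.0291
gripper_force: 50.0
```

```bash
python3 go.py 0.5896 0.0614 0.2
```

```text
t 24.1 tcp [0.4657 0.2768 0.0458] yaw -100.2 w 0.0291 F [-0.7  0.1  5.9]
linear units total (after turn) [ 5.35  6.33 -5.14]
```

Call:
apply_moves --series '[{"grip": -1,"linear": [0,0,-0.4],"roll": 0},{"grip": -1,"linear": [0,0,-1],"roll": 0},{"grip": -1,"linear": [0,0,-1],"roll": 0},{"grip": -1,"linear": [0,0,-1],"roll": 0},{"grip": -1,"linear": [0.6,0.7,-0.9],"roll": 0},{"grip": -1,"linear": [0.6,0.7,-0.8],"roll": 0},{"grip": -1,"linear": [0.6,0.7,0],"roll": 0},{"grip": -1,"linear": [0.6,0.7,0],"roll": 0},{"grip": -1,"linear": [0.6,0.7,0],"roll": 0},{"grip": -1,"linear": [0.6,0.7,0],"roll": 0},{"grip": -1,"linear": [0.6,0.7,0],"roll": 0},{"grip": -1,"linear": [0.6,0.7,0],"roll": 0},{"grip": -1,"linear": [0.55,0.73,0],"roll": 0},{"grip": -1,"linear": [0,0,0],"roll": 0},{"grip": -1,"linear": [0,0,0],"roll": 0}]'

```text
t: 25.98
tcp_pos: [0.5886, 0.0615, 0.1976]
tool_rot: [-3.129, 0.28, 0.002]
contact_force: [-0.1, -0.5, -1.9]
width: 0.0288
gripper_force: 50.0
```

```bash
python3 go.py 0.5896 0.0614 0.076
```

```text
t 25.98 tcp [0.5886 0.0615 0.1976] yaw -100.22 w 0.0288 F [-0.1 -0.5 -1.9]
linear units total (after turn) [ 0.04 -0.    4.05]
```

Call:
apply_moves --series '[{"grip": -1,"linear": [0.04,0,1],"roll": 0},{"grip": -1,"linear": [0,0,1],"roll": 0},{"grip": -1,"linear": [0,0,1],"roll": 0},{"grip": -1,"linear": [0,0,0.6],"roll": 0},{"grip": -1,"linear": [0,0,0.4],"roll": 0},{"grip": -1,"linear": [0,0,0.1],"roll": 0},{"grip": -1,"linear": [0,0,0.1],"roll": 0},{"grip": -1,"linear": [0,0,0],"roll": 0}]'

```text
t: 26.98
tcp_pos: [0.5909, 0.0609, 0.0724]
tool_rot: [-3.129, 0.28, -0.002]
contact_force: [-0.8, 0.3, -3.0]
width: 0.0289
gripper_force: 50.0
```

Call:
apply_moves --series '[{"grip": -1,"linear": [0,0,0.1],"roll": 0},{"grip": -1,"linear": [0,0,0.1],"roll": 0},{"grip": -1,"linear": [0,0,0.1],"roll": 0},{"grip": -1,"linear": [0,0,0],"roll": 0}]'

```text
t: 27.48
tcp_pos: [0.5912, 0.0608, 0.0637]
tool_rot: [3.129, -0.28, 0.003]
contact_force: [-1.4, -0.3, 2.7]
width: 0.0286
gripper_force: 50.0
```

Call:
apply_moves --series '[{"grip": -1,"linear": [0,0,0.1],"roll": 0},{"grip": -1,"linear": [0,0,0.1],"roll": 0},{"grip": -1,"linear": [0,0,0],"roll": 0}]'

```text
t: 27.85
tcp_pos: [0.5915, 0.0608, 0.0596]
tool_rot: [3.129, -0.279, 0.003]
contact_force: [-7.8, 0.1, 18.6]
width: 0.0289
gripper_force: 50.0
```

Call:
apply_moves --series '[{"grip": -1,"linear": [0,0,0.1],"roll": 0},{"grip": -1,"linear": [0,0,0],"roll": 0}]'

```text
t: 28.1
tcp_pos: [0.5918, 0.0608, 0.0593]
tool_rot: [3.129, -0.278, 0.003]
contact_force: [-16.8, -0.6, 41.1]
width: 0.0287
gripper_force: 50.0
```

Hard stop reached. Release and rise.

Call:
apply_moves --series '[{"grip": -1,"linear": [0,0,-0.15],"roll": 0},{"grip": -0.16,"linear": [0,0,0],"roll": 0},{"grip": -0.16,"linear": [0,0,0],"roll": 0},{"grip": -0.16,"linear": [0,0,0],"roll": 0},{"grip": -0.16,"linear": [0,0,-0.3],"roll": 0},{"grip": -0.16,"linear": [0,0,-0.7],"roll": 0},{"grip": -0.16,"linear": [0,0,-1],"roll": 0},{"grip": -0.1,"linear": [0,0,-1],"roll": 0},{"grip": 0.1,"linear": [0,0,-1],"roll": 0},{"grip": 0.1,"linear": [0,0,-1],"roll": 0},{"grip": 0.1,"linear": [0,0,0],"roll": 0}]'

```text
t: 29.48
tcp_pos: [0.5922, 0.0608, 0.2117]
tool_rot: [3.129, -0.279, 0.01]
contact_force: [0.4, -0.4, -1.0]
width: 0.0484
gripper_force: 0.0
```

```bash
python3 bush.py; python3 go.py 0.4342 0.3604 0.18
```

```text
bush (159, 290, 18, 15) [([164.8, 297.5], [0.4342, 0.3604])]
bush (153, 231, 18, 15) [([159.4, 237.0], [0.5774, 0.3781])]
t 29.52 tcp [0.5911 0.0609 0.2096] yaw -100.21 w 0.0484 F [ 0.6  0.  -0.4]
linear units total (after turn) [-6.92 -8.9   0.97]
```

Call:
apply_moves --series '[{"grip": 0.1,"linear": [-0.69,-0.89,0],"roll": 0},{"grip": 0.1,"linear": [-0.69,-0.89,0],"roll": 0},{"grip": 0.1,"linear": [-0.69,-0.89,0],"roll": 0},{"grip": 0.1,"linear": [-0.69,-0.89,0],"roll": 0},{"grip": 0.1,"linear": [-0.69,-0.89,0],"roll": 0},{"grip": 0.1,"linear": [-0.69,-0.89,0],"roll": 0},{"grip": 0.1,"linear": [-0.69,-0.89,0.2],"roll": 0},{"grip": 0.1,"linear": [-0.69,-0.89,0.2],"roll": 0},{"grip": 0.1,"linear": [-0.69,-0.89,0.3],"roll": 0},{"grip": 0.1,"linear": [-0.71,-0.89,0.3],"roll": 0},{"grip": 0.1,"linear": [0,0,0],"roll": 0}]'

```text
t: 30.9
tcp_pos: [0.4309, 0.3613, 0.1758]
tool_rot: [3.127, -0.275, -0.006]
contact_force: [-0.1, -0.4, 0.5]
width: 0.0487
gripper_force: 0.0
```

```bash
python3 - <<'E'
from h import *
im=snap('scene');p=proj('scene',[.4342,.3604,.02]);print(p)
g=cv2.cvtColor(im,cv2.COLOR_BGR2HSV)
m=((g[...,1]<70)&(g[...,2]>120)).astype(np.uint8)*255
for c in cv2.findContours(m,cv2.RETR_EXTERNAL,cv2.CHAIN_APPROX_NONE)[0]:
    b=cv2.boundingRect(c)
    if abs(b[0]+b[2]/2-p[0])<90 and abs(b[1]+b[3]/2-p[1])<70 and cv2.contourArea(c)>40: print(b)
E
python3 go.py 0.4342 0.3604 0.043
```

```text
[526.03394475 290.26417091]
(513, 328, 21, 15)
(520, 277, 18, 10)
t 30.95 tcp [0.432  0.3605 0.1765] yaw -100.09 w 0.0483 F [ 0.5  0.4 -0.8]
linear units total (after turn) [ 0.08 -0.02  4.45]
```

Bushing still in place. Descend and grip.

Call:
apply_moves --series '[{"grip": 0.1,"linear": [0.08,0,1],"roll": 0},{"grip": 0.1,"linear": [0,0,1],"roll": 0},{"grip": 0.1,"linear": [0,0,1],"roll": 0},{"grip": 0.1,"linear": [0,0,0.8],"roll": 0},{"grip": 0.1,"linear": [0,0,0.4],"roll": 0},{"grip": 0.1,"linear": [0,0,0.22],"roll": 0},{"grip": 0.1,"linear": [0,0,0],"roll": 0},{"grip": -1,"linear": [0,0,0],"roll": 0},{"grip": -1,"linear": [0,0,0],"roll": 0},{"grip": -1,"linear": [0,0,0],"roll": 0},{"grip": -1,"linear": [0,0,0],"roll": 0},{"grip": -1,"linear": [0,0,0],"roll": 0}]' --newtons 50

```text
t: 32.45
tcp_pos: [0.4363, 0.3603, 0.0465]
tool_rot: [-3.129, 0.279, -0.002]
contact_force: [-0.9, -1.2, 5.4]
width: 0.0286
gripper_force: 50.0
```

```bash
python3 go.py 0.5680 -0.0587 0.2
```

```text
t 32.45 tcp [0.4363 0.3603 0.0465] yaw -100.2 w 0.0286 F [-0.9 -1.2  5.4]
linear units total (after turn) [ 6.8  12.97 -5.12]
```

Call:
apply_moves --series '[{"grip": -1,"linear": [0,0,-0.4],"roll": 0},{"grip": -1,"linear": [0,0,-1],"roll": 0},{"grip": -1,"linear": [0,0,-1],"roll": 0},{"grip": -1,"linear": [0,0,-1],"roll": 0},{"grip": -1,"linear": [0.486,0.926,-0.9],"roll": 0},{"grip": -1,"linear": [0.486,0.926,-0.8],"roll": 0},{"grip": -1,"linear": [0.486,0.926,0],"roll": 0},{"grip": -1,"linear": [0.486,0.926,0],"roll": 0},{"grip": -1,"linear": [0.486,0.926,0],"roll": 0},{"grip": -1,"linear": [0.486,0.926,0],"roll": 0},{"grip": -1,"linear": [0.486,0.926,0],"roll": 0},{"grip": -1,"linear": [0.486,0.926,0],"roll": 0},{"grip": -1,"linear": [0.486,0.926,0],"roll": 0},{"grip": -1,"linear": [0.486,0.926,0],"roll": 0},{"grip": -1,"linear": [0.486,0.926,0],"roll": 0},{"grip": -1,"linear": [0.486,0.926,0],"roll": 0},{"grip": -1,"linear": [0.486,0.926,0],"roll": 0},{"grip": -1,"linear": [0.486,0.926,0],"roll": 0},{"grip": -1,"linear": [0,0,0],"roll": 0},{"grip": -1,"linear": [0,0,0],"roll": 0}]'

```text
t: 34.95
tcp_pos: [0.5672, -0.0584, 0.1985]
tool_rot: [-3.128, 0.28, 0.002]
contact_force: [-0.3, 0.8, -3.0]
width: 0.0286
gripper_force: 50.0
```

```bash
python3 go.py 0.5680 -0.0587 0.075
```

```text
t 34.95 tcp [ 0.5672 -0.0584  0.1985] yaw -100.22 w 0.0286 F [-0.3  0.8 -3. ]
linear units total (after turn) [0.03 0.01 4.12]
```

Call:
apply_moves --series '[{"grip": -1,"linear": [0.03,0,1],"roll": 0},{"grip": -1,"linear": [0,0,1],"roll": 0},{"grip": -1,"linear": [0,0,1],"roll": 0},{"grip": -1,"linear": [0,0,0.6],"roll": 0},{"grip": -1,"linear": [0,0,0.4],"roll": 0},{"grip": -1,"linear": [0,0,0.12],"roll": 0},{"grip": -1,"linear": [0,0,0.1],"roll": 0},{"grip": -1,"linear": [0,0,0.1],"roll": 0},{"grip": -1,"linear": [0,0,0.1],"roll": 0},{"grip": -1,"linear": [0,0,0.1],"roll": 0},{"grip": -1,"linear": [0,0,0],"roll": 0}]'

```text
t: 36.33
tcp_pos: [0.5694, -0.0592, 0.0642]
tool_rot: [3.129, -0.28, 0.003]
contact_force: [-1.2, 1.4, 3.9]
width: 0.0285
gripper_force: 50.0
```

Call:
apply_moves --series '[{"grip": -1,"linear": [0,0,0.1],"roll": 0},{"grip": -1,"linear": [0,0,0.1],"roll": 0},{"grip": -1,"linear": [0,0,0],"roll": 0}]'

```text
t: 36.7
tcp_pos: [0.5697, -0.0593, 0.0602]
tool_rot: [3.129, -0.279, 0.003]
contact_force: [-9.1, 2.6, 22.2]
width: 0.0291
gripper_force: 50.0
```

Call:
apply_moves --series '[{"grip": -1,"linear": [0,0,0.07],"roll": 0},{"grip": -1,"linear": [0,0,0],"roll": 0},{"grip": -1,"linear": [0,0,-0.15],"roll": 0},{"grip": -0.16,"linear": [0,0,0],"roll": 0},{"grip": -0.16,"linear": [0,0,0],"roll": 0},{"grip": -0.16,"linear": [0,0,0],"roll": 0},{"grip": -0.16,"linear": [0,0,-0.3],"roll": 0},{"grip": -0.16,"linear": [0,0,-0.7],"roll": 0},{"grip": -0.16,"linear": [0,0,-1],"roll": 0},{"grip": -0.1,"linear": [0,0,-1],"roll": 0},{"grip": 0.1,"linear": [0,0,-1],"roll": 0},{"grip": 0.1,"linear": [0,0,-1],"roll": 0},{"grip": 0.1,"linear": [0,0,0],"roll": 0}]'

```text
t: 38.33
tcp_pos: [0.5704, -0.0595, 0.2127]
tool_rot: [3.128, -0.279, 0.009]
contact_force: [0.7, 0.8, -0.9]
width: 0.0485
gripper_force: 0.0
```

```bash
python3 bush.py; python3 go.py 0.5774 0.3781 0.18
```

```text
bush (153, 231, 18, 15) [([159.4, 237.0], [0.5774, 0.3781])]
t 38.38 tcp [ 0.5693 -0.0592  0.2107] yaw -100.21 w 0.0482 F [-0.2 -1.2 -0.8]
linear units total (after turn) [ -2.32 -14.39   1.01]
```

Call:
apply_moves --series '[{"grip": 0.1,"linear": [-0.155,-0.96,0],"roll": 0},{"grip": 0.1,"linear": [-0.155,-0.96,0],"roll": 0},{"grip": 0.1,"linear": [-0.155,-0.96,0],"roll": 0},{"grip": 0.1,"linear": [-0.155,-0.96,0],"roll": 0},{"grip": 0.1,"linear": [-0.155,-0.96,0],"roll": 0},{"grip": 0.1,"linear": [-0.155,-0.96,0],"roll": 0},{"grip": 0.1,"linear": [-0.155,-0.96,0],"roll": 0},{"grip": 0.1,"linear": [-0.155,-0.96,0],"roll": 0},{"grip": 0.1,"linear": [-0.155,-0.96,0],"roll": 0},{"grip": 0.1,"linear": [-0.155,-0.96,0],"roll": 0},{"grip": 0.1,"linear": [-0.155,-0.96,0],"roll": 0},{"grip": 0.1,"linear": [-0.155,-0.96,0.25],"roll": 0},{"grip": 0.1,"linear": [-0.155,-0.96,0.25],"roll": 0},{"grip": 0.1,"linear": [-0.155,-0.96,0.25],"roll": 0},{"grip": 0.1,"linear": [-0.155,-0.96,0.25],"roll": 0},{"grip": 0.1,"linear": [0,0,0],"roll": 0}]'

```text
t: 40.38
tcp_pos: [0.5748, 0.3796, 0.1764]
tool_rot: [3.128, -0.276, -0.006]
contact_force: [0.4, 0.1, 0.0]
width: 0.0481
gripper_force: 0.0
```

```bash
python3 - <<'E'
from h import *
im=snap('scene');p=proj('scene',[.5774,.3781,.02]);print(p)
g=cv2.cvtColor(im,cv2.COLOR_BGR2HSV)
m=((g[...,1]<70)&(g[...,2]>120)).astype(np.uint8)*255
for c in cv2.findContours(m,cv2.RETR_EXTERNAL,cv2.CHAIN_APPROX_NONE)[0]:
    b=cv2.boundingRect(c)
    if abs(b[0]+b[2]/2-p[0])<90 and abs(b[1]+b[3]/2-p[1])<70 and cv2.contourArea(c)>40: print(b)
E
python3 go.py 0.5774 0.3781 0.043
```

```text
[519.27978754 344.01750482]
(513, 329, 21, 13)
t 40.42 tcp [0.5753 0.3786 0.1771] yaw -100.12 w 0.0484 F [-0.4 -0.3 -0.3]
linear units total (after turn) [ 0.08 -0.01  4.47]
```

Call:
apply_moves --series '[{"grip": 0.1,"linear": [0.06,0,1],"roll": 0},{"grip": 0.1,"linear": [0,0,1],"roll": 0},{"grip": 0.1,"linear": [0,0,1],"roll": 0},{"grip": 0.1,"linear": [0,0,0.8],"roll": 0},{"grip": 0.1,"linear": [0,0,0.4],"roll": 0},{"grip": 0.1,"linear": [0,0,0.24],"roll": 0},{"grip": 0.1,"linear": [0,0,0],"roll": 0},{"grip": -1,"linear": [0,0,0],"roll": 0},{"grip": -1,"linear": [0,0,0],"roll": 0},{"grip": -1,"linear": [0,0,0],"roll": 0},{"grip": -1,"linear": [0,0,0],"roll": 0},{"grip": -1,"linear": [0,0,0],"roll": 0}]' --newtons 50

```text
t: 41.92
tcp_pos: [0.5789, 0.3785, 0.0473]
tool_rot: [-3.128, 0.279, -0.002]
contact_force: [-0.9, -0.1, 6.4]
width: 0.0288
gripper_force: 50.0
```

```bash
python3 go.py 0.5790 0.0024 0.2
```

```text
t 41.92 tcp [0.5789 0.3785 0.0473] yaw -100.2 w 0.0288 F [-0.9 -0.1  6.4]
linear units total (after turn) [ 2.23 12.33 -5.1 ]
```

Call:
apply_moves --series '[{"grip": -1,"linear": [0,0,-0.4],"roll": 0},{"grip": -1,"linear": [0,0,-1],"roll": 0},{"grip": -1,"linear": [0,0,-1],"roll": 0},{"grip": -1,"linear": [0,0,-1],"roll": 0},{"grip": -1,"linear": [0,0,-1],"roll": 0},{"grip": -1,"linear": [0.17,0.95,-0.7],"roll": 0},{"grip": -1,"linear": [0.17,0.95,0],"roll": 0},{"grip": -1,"linear": [0.17,0.95,0],"roll": 0},{"grip": -1,"linear": [0.17,0.95,0],"roll": 0},{"grip": -1,"linear": [0.17,0.95,0],"roll": 0},{"grip": -1,"linear": [0.17,0.95,0],"roll": 0},{"grip": -1,"linear": [0.17,0.95,0],"roll": 0},{"grip": -1,"linear": [0.17,0.95,0],"roll": 0},{"grip": -1,"linear": [0.17,0.95,0],"roll": 0},{"grip": -1,"linear": [0.17,0.95,0],"roll": 0},{"grip": -1,"linear": [0.17,0.95,0],"roll": 0},{"grip": -1,"linear": [0.17,0.95,0],"roll": 0},{"grip": -1,"linear": [0.19,0.93,0],"roll": 0},{"grip": -1,"linear": [0,0,0],"roll": 0},{"grip": -1,"linear": [0,0,0],"roll": 0}]'

```text
t: 44.42
tcp_pos: [0.5783, 0.0028, 0.1992]
tool_rot: [-3.129, 0.28, 0.001]
contact_force: [-0.3, -0.1, -1.7]
width: 0.0286
gripper_force: 50.0
```

```bash
python3 go.py 0.5790 0.0024 0.075
```

```text
t 44.42 tcp [0.5783 0.0028 0.1992] yaw -100.22 w 0.0286 F [-0.3 -0.1 -1.7]
linear units total (after turn) [0.03 0.01 4.14]
```

Call:
apply_moves --series '[{"grip": -1,"linear": [0.02,0,1],"roll": 0},{"grip": -1,"linear": [0,0,1],"roll": 0},{"grip": -1,"linear": [0,0,1],"roll": 0},{"grip": -1,"linear": [0,0,0.6],"roll": 0},{"grip": -1,"linear": [0,0,0.4],"roll": 0},{"grip": -1,"linear": [0,0,0.12],"roll": 0},{"grip": -1,"linear": [0,0,0.1],"roll": 0},{"grip": -1,"linear": [0,0,0.1],"roll": 0},{"grip": -1,"linear": [0,0,0.1],"roll": 0},{"grip": -1,"linear": [0,0,0.1],"roll": 0},{"grip": -1,"linear": [0,0,0],"roll": 0}]'

```text
t: 45.8
tcp_pos: [0.58, 0.0021, 0.0649]
tool_rot: [3.129, -0.28, 0.003]
contact_force: [-1.6, 0.9, 4.1]
width: 0.0288
gripper_force: 50.0
```

Call:
apply_moves --series '[{"grip": -1,"linear": [0,0,0.1],"roll": 0},{"grip": -1,"linear": [0,0,0.1],"roll": 0},{"grip": -1,"linear": [0,0,0],"roll": 0}]'

```text
t: 46.18
tcp_pos: [0.5803, 0.002, 0.061]
tool_rot: [3.129, -0.279, 0.003]
contact_force: [-8.7, 1.4, 22.6]
width: 0.0287
gripper_force: 50.0
```

Call:
apply_moves --series '[{"grip": -1,"linear": [0,0,0.07],"roll": 0},{"grip": -1,"linear": [0,0,0],"roll": 0},{"grip": -1,"linear": [0,0,-0.15],"roll": 0},{"grip": -0.16,"linear": [0,0,0],"roll": 0},{"grip": -0.16,"linear": [0,0,0],"roll": 0},{"grip": -0.16,"linear": [0,0,0],"roll": 0},{"grip": -0.16,"linear": [0,0,-0.3],"roll": 0},{"grip": -0.16,"linear": [0,0,-0.7],"roll": 0},{"grip": -0.16,"linear": [0,0,-1],"roll": 0},{"grip": -0.1,"linear": [0,0,-1],"roll": 0},{"grip": 0.1,"linear": [0,0,-1],"roll": 0},{"grip": 0.6,"linear": [0,0,-1],"roll": 0},{"grip": 0.6,"linear": [-1,0,-1],"roll": 0},{"grip": 0.6,"linear": [-1,0,0],"roll": 0},{"grip": 0.6,"linear": [-1,0,0],"roll": 0},{"grip": 0.6,"linear": [-1,0,0],"roll": 0},{"grip": 0.6,"linear": [-1,0,0],"roll": 0},{"grip": 0.6,"linear": [-1,0,0],"roll": 0},{"grip": 0.6,"linear": [0,0,0],"roll": 0}]'

```text
t: 48.55
tcp_pos: [0.4011, 0.0345, 0.2406]
tool_rot: [3.129, -0.279, 0.002]
contact_force: [0.4, -0.5, -0.4]
width: 0.0703
gripper_force: 0.0
```

```bash
python3 - <<'E'
from meas import *
g=((V<75)).astype(np.uint8)*255
yaw=np.radians(-10.2);ex=np.array([np.cos(yaw),np.sin(yaw)]);ey=np.array([-ex[1],ex[0]]);c0=np.array([.574,-.0252])
for y in(.088,.028,-.034):
    P=c0+ey*y;u,v=proj('top',[*P,.054]).round().astype(int)
    for c in comp(g,(u-5,v-5,u+6,v+6),6):
        q=cv2.minEnclosingCircle(c)[0];X=ray('top',*q,.054)[:2];d=X-c0;print(y,np.round(q,1),X.round(4),'case',(d@ex).round(4),(d@ey).round(4))
hd=comp(g,(320,185,362,205),10)
for c in hd: print('handle px',cv2.boundingRect(c),cv2.minAreaRect(c)[0])
for th in (1.5,1.6,1.7,1.8):
    a=th+np.arctan2(.033,.105);r=np.hypot(.033,.105)
    P=c0+ex*(.06-r*np.cos(a));print(th,P.round(4),proj('top',[*P,.06+r*np.sin(a)]).round(1))
im2=snap('scene')
cv2.imwrite('pics/seated.png',np.vstack([cv2.resize(im[180:290,250:410],(640,440)),]))
E
```

```text
0.088 [292.6 234.4] [0.5902 0.061 ] case 0.0007 0.0877
0.028 [317.5 239.5] [0.5794 0.002 ] case 0.0005 0.0277
-0.034 [343.2 245.2] [ 0.5673 -0.0593] case -0.0006 -0.0347
handle px (332, 190, 19, 14) (340.3846130371094, 196.07691955566406)
1.5 [ 0.6581 -0.0403] [338.8 200.9]
1.6 [ 0.6685 -0.0422] [339.7 196.3]
1.7 [ 0.6786 -0.044 ] [340.5 192. ]
1.8 [ 0.6882 -0.0457] [341.3 188. ]
```

View pics/seated.png

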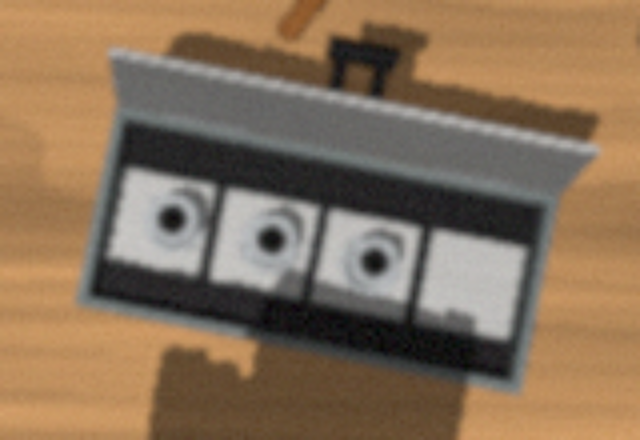

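All three bushings are upright near their seat centres, at crop positions (172,218), (270,238) and (375,260). The lid is at about 1.7 rad with the handle bar at (365,48). Next I regrip the handle.

```bash
python3 go.py 0.681 -0.0447 0.30 -100.2
```

```text
roll units total -0.001
t 48.65 tcp [0.4029 0.0339 0.2409] yaw -100.22 w 0.0705 F [ 0.8  0.  -0.6]
linear units total (after turn) [ 9.59  0.94 -1.95]
```

Call:
apply_moves --series '[{"grip": 0.6,"linear": [0,0.09,-0.97],"roll": 0},{"grip": 0.6,"linear": [0,0.09,-0.98],"roll": 0},{"grip": 0.6,"linear": [0.95,0.08,0],"roll": 0},{"grip": 0.6,"linear": [0.96,0.08,0],"roll": 0},{"grip": 0.6,"linear": [0.96,0.08,0],"roll": 0},{"grip": 0.6,"linear": [0.96,0.08,0],"roll": 0},{"grip": 0.6,"linear": [0.96,0.08,0],"roll": 0},{"grip": 0.6,"linear": [0.96,0.08,0],"roll": 0},{"grip": 0.6,"linear": [0.96,0.08,0],"roll": 0},{"grip": 0.6,"linear": [0.96,0.08,0],"roll": 0},{"grip": 0.6,"linear": [0.96,0.1,0],"roll": 0},{"grip": 0.6,"linear": [0.96,0.1,0],"roll": 0},{"grip": 0.6,"linear": [0,0,0],"roll": 0},{"grip": 0.6,"linear": [0,0,0],"roll": 0}]'

```text
t: 50.4
tcp_pos: [0.6796, -0.047, 0.2978]
tool_rot: [-3.129, 0.28, 0.002]
contact_force: [-0.3, 0.7, 0.2]
width: 0.0704
gripper_force: 0.0
```

```bash
python3 go.py 0.681 -0.0447 0.168 -100.2
```

```text
roll units total -0.0
t 50.4 tcp [ 0.6796 -0.047   0.2978] yaw -100.21 w 0.0704 F [-0.3  0.7  0.2]
linear units total (after turn) [ 0.04 -0.08  4.33]
```

Call:
apply_moves --series '[{"grip": 0.6,"linear": [0.04,-0.08,1],"roll": 0},{"grip": 0.6,"linear": [0,0,1],"roll": 0},{"grip": 0.6,"linear": [0,0,1],"roll": 0},{"grip": 0.6,"linear": [0,0,0.8],"roll": 0},{"grip": 0.6,"linear": [0,0,0.5],"roll": 0},{"grip": 0.6,"linear": [0,0,0],"roll": 0},{"grip": -1,"linear": [0,0,0],"roll": 0},{"grip": -1,"linear": [0,0,0],"roll": 0},{"grip": -1,"linear": [0,0,0],"roll": 0},{"grip": -1,"linear": [0,0,0],"roll": 0},{"grip": -1,"linear": [0,0,0],"roll": 0},{"grip": -1,"linear": [0,0,0],"roll": 0}]' --newtons 30

```text
t: 51.9
tcp_pos: [0.6818, -0.0449, 0.1704]
tool_rot: [-3.129, 0.28, -0.002]
contact_force: [-0.9, 2.0, 5.4]
width: 0.0392
gripper_force: 30.0
```

Call:
apply_moves --series '[{"grip": -1,"linear": [-0.34,0,-0.138],"roll": 0},{"grip": -1,"linear": [-0.352,0,-0.103],"roll": 0},{"grip": -1,"linear": [-0.36,0,-0.067],"roll": 0},{"grip": -1,"linear": [-0.365,0,-0.031],"roll": 0},{"grip": -1,"linear": [-0.367,0,0.005],"roll": 0},{"grip": -1,"linear": [-0.364,0,0.042],"roll": 0},{"grip": -1,"linear": [-0.358,0,0.078],"roll": 0},{"grip": -1,"linear": [-0.349,0,0.114],"roll": 0},{"grip": -1,"linear": [0,0,0],"roll": 0}]'

```text
t: 53.02
tcp_pos: [0.5956, -0.0293, 0.1722]
tool_rot: [-3.129, 0.279, 0.004]
contact_force: [-2.2, 1.9, 4.8]
width: 0.0394
gripper_force: 30.0
```

Call:
apply_moves --series '[{"grip": -1,"linear": [-0.336,0,0.148],"roll": 0},{"grip": -1,"linear": [-0.319,0,0.181],"roll": 0},{"grip": -1,"linear": [-0.3,0,0.212],"roll": 0},{"grip": -1,"linear": [-0.277,0,0.24],"roll": 0},{"grip": -1,"linear": [-0.252,0,0.267],"roll": 0},{"grip": -1,"linear": [-0.224,0,0.291],"roll": 0},{"grip": -1,"linear": [-0.194,0,0.312],"roll": 0},{"grip": -1,"linear": [-0.161,0,0.329],"roll": 0},{"grip": -1,"linear": [-0.07,0,0.2],"roll": 0},{"grip": -1,"linear": [0,0,0],"roll": 0}]'

```text
t: 54.28
tcp_pos: [0.5332, -0.018, 0.1059]
tool_rot: [-3.129, 0.28, 0.003]
contact_force: [2.1, 4.9, -4.4]
width: 0.0392
gripper_force: 30.0
```

Call:
apply_moves --series '[{"grip": -1,"linear": [-0.04,0,0.1],"roll": 0},{"grip": -1,"linear": [0,0,0.1],"roll": 0},{"grip": -1,"linear": [0,0,0],"roll": 0}]'

```text
t: 54.65
tcp_pos: [0.5323, -0.0179, 0.1023]
tool_rot: [-3.129, 0.279, 0.003]
contact_force: [-6.5, 5.9, 15.8]
width: 0.0396
gripper_force: 30.0
```

Call:
apply_moves --series '[{"grip": -1,"linear": [0,0,0.1],"roll": 0},{"grip": -1,"linear": [0,0,0],"roll": 0}]'

```text
t: 54.9
tcp_pos: [0.5331, -0.018, 0.1014]
tool_rot: [3.129, -0.278, -0.001]
contact_force: [-12.4, 6.1, 29.6]
width: 0.039
gripper_force: 30.0
```

The lid stands hard on the rim. Unload, release and rise.

Call:
apply_moves --series '[{"grip": -1,"linear": [0,0,-0.12],"roll": 0},{"grip": 0.5,"linear": [0,0,0],"roll": 0},{"grip": 0.6,"linear": [0,0,0],"roll": 0},{"grip": 0.6,"linear": [0,0,0],"roll": 0},{"grip": 0.6,"linear": [0,0,-0.5],"roll": 0},{"grip": 0.6,"linear": [0,0,-1],"roll": 0},{"grip": 0.6,"linear": [0,0,-1],"roll": 0},{"grip": -0.5,"linear": [0,0,-1],"roll": 0},{"grip": -1,"linear": [0,0,0],"roll": 0},{"grip": -1,"linear": [0,0,0],"roll": 0},{"grip": -1,"linear": [0,0,0],"roll": 0},{"grip": -1,"linear": [0,0,0],"roll": 0}]'

```text
t: 56.4
tcp_pos: [0.5324, -0.018, 0.2057]
tool_rot: [-3.129, 0.28, 0.003]
contact_force: [0.5, -0.1, 0.8]
width: 0.0225
gripper_force: 0.0
```

```bash
python3 - <<'E'
from h import *
im=snap('scene');cv2.imwrite('pics/closed.png',cv2.resize(im[150:330,160:420],(780,540)))
E
python3 go.py 0.530 -0.018 0.126
```

```text
t 56.45 tcp [ 0.5325 -0.018   0.2059] yaw -100.21 w 0.0187 F [-0.2  0.4  0.9]
linear units total (after turn) [-0.08  0.01  2.66]
```

View pics/closed.png

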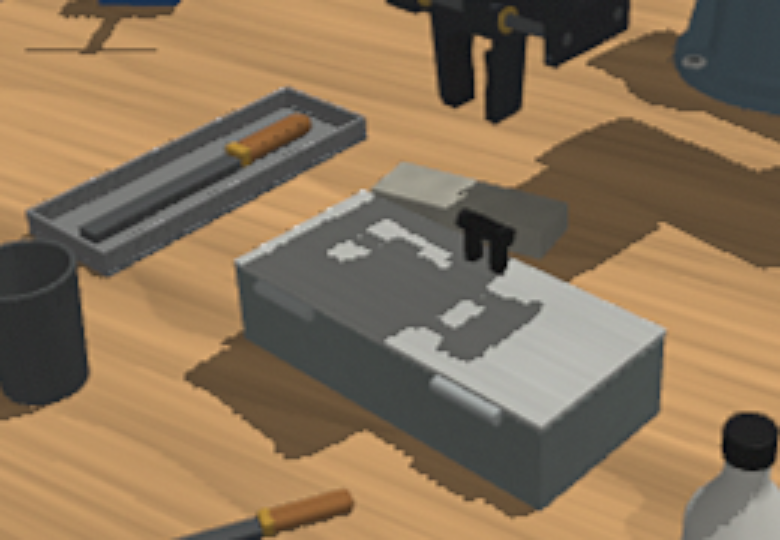

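The lid is flat on the rim and the file is flat in the tray. To be sure the lid is home, I press once on the bar with closed fingers.

Call:
apply_moves --series '[{"grip": -1,"linear": [-0.05,0,1],"roll": 0},{"grip": -1,"linear": [0,0,1],"roll": 0},{"grip": -1,"linear": [0,0,0.4],"roll": 0},{"grip": -1,"linear": [0,0,0.1],"roll": 0},{"grip": -1,"linear": [0,0,0.1],"roll": 0},{"grip": -1,"linear": [0,0,0.1],"roll": 0},{"grip": -1,"linear": [0,0,0],"roll": 0}]'

```text
t: 57.32
tcp_pos: [0.5318, -0.018, 0.1262]
tool_rot: [3.129, -0.28, 0.001]
contact_force: [0.3, 0.1, -0.7]
width: 0.0004
gripper_force: 0.0
```

Call:
apply_moves --series '[{"grip": -1,"linear": [0,0,0.1],"roll": 0},{"grip": -1,"linear": [0,0,0.1],"roll": 0},{"grip": -1,"linear": [0,0,0],"roll": 0}]'

```text
t: 57.7
tcp_pos: [0.5321, -0.018, 0.1246]
tool_rot: [3.128, -0.278, 0.001]
contact_force: [-17.4, 2.5, 39.0]
width: 0.0003
gripper_force: 19.4
```

Call:
apply_moves --series '[{"grip": -1,"linear": [0,0,-0.3],"roll": 0},{"grip": -1,"linear": [0,0,-1],"roll": 0},{"grip": -1,"linear": [0,0,-1],"roll": 0},{"grip": -1,"linear": [0,0,-1],"roll": 0},{"grip": -1,"linear": [0,0,-1],"roll": 0},{"grip": -1,"linear": [0,0,0],"roll": 0},{"grip": -1,"linear": [0,0,0],"roll": 0},{"grip": -1,"linear": [0,0,0],"roll": 0}]'

```text
t: 58.7
tcp_pos: [0.5307, -0.0177, 0.2472]
tool_rot: [-3.129, 0.28, 0.004]
contact_force: [0.5, 0.4, -0.2]
width: 0.0003
gripper_force: 0.0
```

```bash
python3 -c "
from h import *
print(bot.hand_in())"
```

```text
the job is handed in; nothing more can be done
None
```

I handed the job in at about 59 s of robot time: the file is flat in the tray, all three bushings are pressed to their stops in separate seats, and the lid is pressed home on the rim; the hand-in returned no verdict.

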